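# Open the filter box on the propagation bench

## Robot

A 6-joint arm with a two-finger parallel gripper is mounted at the origin on the work surface. World frame = base frame: x ahead of the robot, y to its left, z up, the work surface at z = 0. Lengths are in mm, angles in degrees, forces in N, time in s.
With the tool pointing down it reaches from about 300 to 850 mm from the base axis. Payload 4.2 kg.
Tool frame: the origin (TCP) lies midway between the tips of the shut fingers; the grasp point (between the pads) lies 19 mm behind it (env.grip_point_offset is the distance from the TCP to the grasp point, in mm); z points along the fingers, x is the direction in which the jaws open and shut, and the axes are right-handed (so a half turn about z gives the same grasp; the last joint's range is limited). The gripper opens to 91 mm and grips with 3 to 60 N. Pads are 32 mm wide; open, the fingers measure 118 mm over their backs; the gripper's body (76 mm by 178 mm) begins 60 mm behind the grasp point.
Start: joints at [71.104, 18.312, 89.639, -0, 72.044, -1.146], TCP at [175.302, 547.643, 213.976] pointing down, gripper open.
Joint ranges: [-177.97, 177.97], [-48.28, 115.42], [12.27, 149.76], [-77.06, 257.06], [2.81, 150.46], [-146.56, 146.56]. Speed limits (degrees/s): [147.25, 147.25, 180, 180, 180, 180].

## Interface

Orientations are given as [roll, pitch, yaw] about the fixed x, y, z axes, in that order (R = Rz(yaw) Ry(pitch) Rx(roll)).
In Python, from workcell import env gives the robot as it stands.
- The arm moves only by the shell command python3 -m pendant 'ROWS' [FORCE]. ROWS is JSON, a list of rows, each an object with "xyz": the shift along the tool's x, y, z in m, a list of three; "roll": the turn about the tool's z in degrees; "jaw": the closure, from 0 (fully open) to 1 (shut). A call has exactly 8 rows; each row is the pose to reach, as a shift and turn from the pose commanded when the call began, along the tool's axes at that moment; what a row does not reach only later rows make up. A row lasts 1/8 s, in which the tool goes at most 62.5 mm and 10.7 degrees, less where a joint would pass 70% of its speed; a pose out of reach is approached as far as the arm can. A call with a gripper value outside its range is refused whole. The fingers move at their own pace and stop on an object; FORCE is the grip in N (left out, the last holds). Time passes only in rows, so rows that repeat a pose let the fingers close, or fill a call up. It gives the time, the measured TCP pose, the force and the opening at its end, in the units of the state.
- env.state(): the state, without advancing time (a new reading comes with each control period).
- env.grab_frame(name): name is "scene" or "top"; returns (picture, depth): 384x512x3 uint8, blue, green, red; 384x512 float32, mm along the optical axis (not along the pixel's ray), 0 where there is no reading.
- env.camera_params(name): a dict with "camera_matrix" (3x3 intrinsics, pixels), "D" ([k1, k2, p1, p2, k3] as OpenCV has them; the pictures are not rectified), "cam_to_world" (4x4, takes a point from camera to world coordinates). Camera axes: x right, y up, looking along -z (the intrinsics and any distortion apply to the point x, -y, -z); pixel columns grow to the right and rows downward; lengths in mm; the calibration is good to about 2 mm. A picture is of the moment at which its call begins. camera_params takes no time and is no camera call.
- env.job_done(): hands the job in, once; it reports no verdict.
The state is a dict: "time_s": time; "qpos": joint angles; "qvel": joint speeds; "effort": joint torques, N m; "ee_pos": TCP position; "ee_rot": TCP orientation; "force": force on the tool from outside, world axes, zero at the start; "torque": the same for the moment, N m; "gripper_width": finger opening in mm.
Only numpy, scipy, OpenCV 4.12 (cv2) and the standard library are available. Lean on these libraries where they do the work, as an engineer would, in place of code of your own. Each camera call takes 0.05 s, during which the arm holds its last target. There are 200 camera calls.

## Task

Uncover the filter in the black filter box: with your fingertips press the snap tab in front of the grey cover all the way in, then push the cover off its seat, along the box over the tab, until it lies flat on the open rest up against the stop wall. Only press and push: do not lift or tip the cover, and leave everything else on the bench where it stands.

Things in the scene. Friction and masses are not known exactly. Their poses are not given: they have to be found in the camera images.
- filter_box: Black plastic filter box screwed to the bench, 136 mm (its x) by 270 mm (its y), 80 mm tall. Origin: centre of its underside; z up. The cover slides along +y on two flat runners, tops 75 mm above the origin, between side walls 5 mm higher. From -y to +y: the seat over the paper filter (cover centre at y = -77 mm), the snap tab (y = -24 to +22 mm), the open rest, the stop wall.
- stop (a point): Middle of the stop wall's inner face, at the height of the runner tops: y = +129 mm, z = 75 mm in the box's frame. The wall rises 12 mm above the runners. The rest before it is a sunken black floor, 4 mm below the runners. Axes as the filter box's.
- cover: Loose light-grey plastic cover plate, 120 mm (x) by 100 mm (y) by 6 mm thick, about 0.2 kg, with a rib across the middle of its top: 90 mm long in x, 8 mm thick in y, 18 mm above the plate. Origin: centre of its underside; axes as the box's. It lies on the runners with 2 mm play to each side; against the stop its origin is at y = +79 mm of the box. Slides under about 1 to 2 N.
- cover_rib (a point): Centre of the cover's rib, 15 mm above the cover's underside (9 mm above the plate's upper face). Axes as the cover's.
- tab_top (a point): Centre of the flat upper face of the light-grey snap tab, a ridged block 50 mm (x) by 46 mm (y) between the cover and the rest, 3 mm from the cover's edge. Untouched it stands about 8 mm above the runners (2 mm above the cover's upper face) and blocks the cover. Axes as the filter box's.
- tab (a joint): How far the snap tab is pressed straight down, in m: 0 to 0.0015 at the start, 0.010 fully in at its stop (its face then 2 mm below the runners; the cover passes over from 0.008). It needs about 3 N plus a little for speed, has no spring and stays where it is left.
- pot: Bystander to be left alone: small open terracotta pot, 68 mm across, 60 mm tall. Origin: on its axis at the underside.
- cartridge: Bystander to be left alone: upright paper filter roll, 48 mm across, 60 mm tall. Origin: on its axis at the underside.
- dibber: Bystander to be left alone: small wooden dibber standing on its broad end, 34 mm across, 85 mm tall. Origin: on its axis at the underside.
- feed_bottle: Bystander to be left alone: white plastic bottle, 64 mm across, 150 mm tall. Origin: on its axis at the underside.
- jar: Bystander to be left alone: glass jar, 68 mm across, 80 mm tall. Origin: on its axis at the underside.
- trowel: Bystander to be left alone: flat-bladed hand tool with wooden handle, 280 mm long, lying down. Origin: about its middle, at the underside.
Things that resemble listed ones, but are neither listed nor needed, are in the scene too. Of the things that look like the cover, the middle-sized one is meant.

How it is judged (in metres and radians):
On the way, in this order (a step that is already met when the one before it is completed fails the run):
1. the snap tab is pressed in (at least 8.5 mm of 10) while the cover is still on its seat (value of joint tab above 0.0085 m and y of cover in the frame of filter_box below -0.07 m), for 0.2 s.
2. the cover is pushed off its seat, past the filter (y of cover in the frame of filter_box above 0.03 m), for 0.1 s.
At the end, for the whole second after the job is handed in: The cover lies at rest, flat (within 0.05 rad) on the runners over the rest, its edge within 15 mm of the stop wall, the filter fully uncovered and the tab still in (8 mm or more) (y of cover in the frame of filter_box between 0.064 and 0.085 m and x of cover in the frame of filter_box between -0.006 and 0.006 m and z of cover in the frame of filter_box between 0.071 and 0.079 m and angle between cover's own z axis and vertical below 0.05 rad and linear speed of cover below 0.01 m/s and value of joint tab above 0.008 m); the robot touches nothing.
It fails at once if the cover is lifted more than 10 mm off its runners, tipped more than 0.2 rad, or falls off the box (z of cover in the frame of filter_box above 0.085 m or z of cover in the frame of filter_box below 0.065 m or angle between cover's own z axis and vertical above 0.2 rad).
It fails at once if the cover is forced over the tab while the tab is not pressed in (value of joint tab below 0.007 m and y of cover in the frame of filter_box above -0.06 m).
It fails at once if a bystander is moved more than 20 mm (distance of any of pot, cartridge, dibber, feed_bottle, jar, trowel from where it was at the start of the episode above 0.02 m).
It also fails if it takes over 40 s, if anything falls off the work surface, if the arm or the gripper's body presses on something with over 40 N, if the wrist force passes 120 N, or if a joint passes its speed limit or range.

## Working session

There is one attempt and no reset: what is moved stays moved. The work goes in short steps, Python scripts to look and compute and a shell command to move; the robot and the scene stay as the last step left them, time stands still between calls to the robot, and variables do not carry over. Pictures are saved under pics/ and viewed, about 8 in all and at most 12, crops included, and the job is handed in when it is done.

```bash
mkdir -p pics; cat > h.py <<'E'
import numpy as np, cv2
from workcell import env
def grab(n):
    im,d=env.grab_frame(n); np.savez(f'{n}.npz',im=im,d=d); return im,d
def load(n):
    z=np.load(f'{n}.npz'); return z['im'],z['d']
def rays(n,uv):
    p=env.camera_params(n); K=np.array(p['camera_matrix'],float); D=np.array(p['D'],float); T=np.array(p['cam_to_world'],float)
    q=cv2.undistortPoints(np.array(uv,float).reshape(-1,1,2),K,D).reshape(-1,2)
    v=np.c_[q[:,0],-q[:,1],-np.ones(len(q))]
    return T[:3,3],v@T[:3,:3].T
def onplane(n,uv,z):
    o,v=rays(n,uv); return o+v*((z-o[2])/v[:,2])[:,None]
def bydepth(n,uv,d):
    o,v=rays(n,uv); uv=np.array(uv,int).reshape(-1,2); return o+v*d[uv[:,1],uv[:,0]][:,None]
E
python3 - <<'E'
from h import *
print(env.state())
for n in('scene','top'):
    im,d=grab(n); cv2.imwrite(f'pics/{n}0.png',im); p=env.camera_params(n); print(p, (d>0).mean())
a=cv2.hconcat([load('scene')[0],load('top')[0]]); 
E
```

```text
{'time_s': 0.0, 'qpos': array([ 7.11043087e+01,  1.83520677e+01,  8.97057424e+01, -1.55472310e-03,
        7.20426697e+01, -1.14627592e+00]), 'qvel': array([-0.05546261,  0.03109308, -0.04063873, -0.09481126, -0.03717077,
       -0.08922047]), 'effort': array([ 2.63406355e-04, -4.12451577e+01, -2.31977624e+01,  7.26629421e-02,
        4.57052153e-02, -1.38669748e-04]), 'ee_pos': array([175.14249773, 547.1588522 , 213.12048975]), 'ee_rot': array([-1.79999468e+02,  1.00489385e-01,  7.22510657e+01]), 'force': array([-1.01283881,  1.17290411,  0.04724755]), 'torque': array([ 0.0248068 , -0.02456845,  0.02655483]), 'gripper_width': 90.93103555495354}
{'camera_matrix': array([[455.67731087,   0.        , 250.97930037],
       [  0.        , 455.67731087, 188.36268467],
       [  0.        ,   0.        ,   1.        ]]), 'D': array([-0.06110281,  0.        ,  0.        ,  0.        ,  0.        ]), 'cam_to_world': array([[ 5.42976525e-02, -6.07502132e-01,  7.92460046e-01,
         1.56935307e+03],
       [ 9.98333071e-01,  1.74768936e-02, -5.50057914e-02,
        -5.98240531e+01],
       [ 1.95663957e-02,  7.94125757e-01,  6.07438424e-01,
         8.62866088e+02],
       [ 0.00000000e+00,  0.00000000e+00,  0.00000000e+00,
         1.00000000e+00]])} 0.9961598714192709
{'camera_matrix': array([[378.25568349,   0.        , 258.30566112],
       [  0.        , 378.25568349, 188.51105914],
       [  0.        ,   0.        ,   1.        ]]), 'D': array([-0.08521019,  0.        ,  0.        ,  0.        ,  0.        ]), 'cam_to_world': array([[ 1.80648530e-02,  9.86404821e-01, -1.63337660e-01,
         4.16217568e+02],
       [-9.99833710e-01,  1.82294071e-02, -4.91460046e-04,
         1.17322754e+00],
       [ 2.49277013e-03,  1.63319376e-01,  9.86570103e-01,
         1.07180511e+03],
       [ 0.00000000e+00,  0.00000000e+00,  0.00000000e+00,
         1.00000000e+00]])} 0.9960784912109375
```

View pics/top0.png

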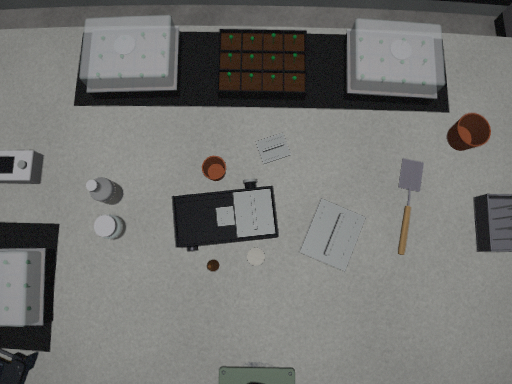

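View pics/scene0.png

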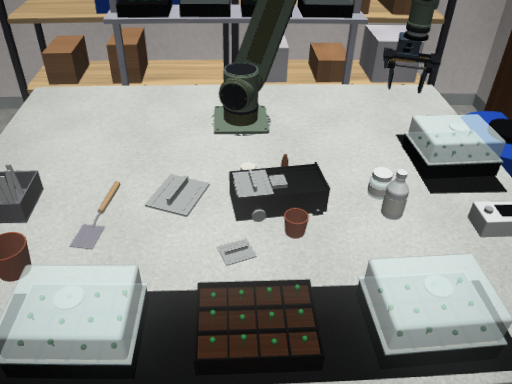

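The top view shows the box at about (173–277, 186–247). The cover sits at its right end near (255, 212), the tab at (226, 216), and the rest on the left, so box +y is roughly world +y. The pot (214, 167) and dibber (213, 265) stand beside it.

```bash
python3 - <<'E'
from h import *
im,d=load('top')
x0,y0,x1,y1=165,175,285,255
c=im[y0:y1,x0:x1]; g=c.max(2)
cv2.imwrite('pics/crop0.png',cv2.resize(c,None,fx=6,fy=6,interpolation=cv2.INTER_CUBIC))
uu,vv=np.meshgrid(np.arange(x0,x1),np.arange(y0,y1)); P=bydepth('top',np.c_[uu.ravel(),vv.ravel()],d)
Z=P[:,2].reshape(g.shape)
print('z levels',np.histogram(Z,bins=np.arange(-6,110,4)))
# box: everything taller than 60
m=((Z>60)&(Z<110)).astype(np.uint8)
n,l,s,_=cv2.connectedComponentsWithStats(m); k=1+np.argmax(s[1:,4]); m=(l==k)
Q=P[m.ravel()]; r=cv2.minAreaRect(Q[:,:2].astype(np.float32)); print('box',r,s[k])
b=((g>90)&m).astype(np.uint8)
n,l,s,ce=cv2.connectedComponentsWithStats(b)
for i in range(1,n):
    if s[i,4]>60:
        q=P[(l==i).ravel()]; print('light',s[i],cv2.minAreaRect(q[:,:2].astype(np.float32)),np.median(q,0),np.percentile(q[:,2],[5,50,95]))
E
```

```text
z levels (array([1739, 1933,  145,   49,   34,    7,   10,    3,   12,   11,    8,
         20,   31,   53,   39,   77,   73,   75, 1170, 1035,  857, 1660,
        309,   39,    5,   62,   37,    3]), array([ -6,  -2,   2,   6,  10,  14,  18,  22,  26,  30,  34,  38,  42,
        46,  50,  54,  58,  62,  66,  70,  74,  78,  82,  86,  90,  94,
        98, 102, 106]))
box ((506.07061767578125, 89.60000610351562), (136.81744384765625, 271.8825988769531), 7.3455586433410645) [   7   11  107   62 5256]
light [  68   14   42   48 1695] ((516.7191162109375, 12.981266021728516), (119.54938507080078, 99.39873504638672), 7.2724175453186035) [515.57869417  12.91078648  79.55035007] [76.43785002 79.55035007 95.3858327 ]
light [ 51  31  19  20 316] ((506.3814697265625, 87.88011932373047), (49.09783935546875, 44.94854736328125), 7.4822282791137695) [505.56962295  87.51326216  81.10200331] [78.33417356 81.10200331 84.23814658]
```

View pics/crop0.png

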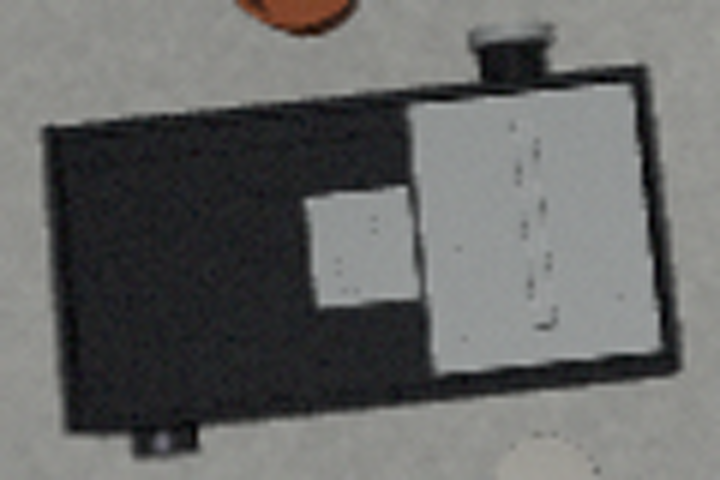

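```bash
python3 -m pendant '[{"xyz":[-0.034,0.0455,0.003],"roll":8.1,"jaw":1},{"xyz":[-0.067,0.091,0.006],"roll":16.2,"jaw":1},{"xyz":[-0.101,0.1365,0.009],"roll":24.3,"jaw":1},{"xyz":[-0.135,0.182,0.012],"roll":32.4,"jaw":1},{"xyz":[-0.168,0.2275,0.015],"roll":40.5,"jaw":1},{"xyz":[-0.202,0.273,0.018],"roll":48.6,"jaw":1},{"xyz":[-0.235,0.3185,0.02],"roll":56.7,"jaw":1},{"xyz":[-0.269,0.364,0.02],"roll":64.9,"jaw":1}]' 20
python3 - <<'E'
from h import *
s=env.state();p=s['ee_pos'];y=np.radians(s['ee_rot'][2]);print(s['ee_rot'],s['gripper_width'])
dw=np.array([506.1,88.6])-p[:2]
print(dw@[np.cos(y),np.sin(y)],dw@[np.sin(y),-np.cos(y)],p)
E
```

```text
time_s: 1.1
ee_pos: [440.6, 178.8, 193.6]
ee_rot: [-180.0, 0.0, 7.1]
force: [2.2, 0.8, -0.2]
gripper_width: 14.3
[-1.79993483e+02  2.88282119e-02  7.08064385e+00] 14.271791295939233
53.92677167081302 97.59463735407515 [440.55437027 178.80299533 193.60509548]
```

```bash
python3 -m pendant '[{"xyz":[0.014,0.025,0],"roll":0,"jaw":1},{"xyz":[0.027,0.05,0.01],"roll":0,"jaw":1},{"xyz":[0.04,0.075,0.03],"roll":0,"jaw":1},{"xyz":[0.0538,0.0995,0.05],"roll":0,"jaw":1},{"xyz":[0.0538,0.0995,0.07],"roll":0,"jaw":1},{"xyz":[0.0538,0.0995,0.085],"roll":0,"jaw":1},{"xyz":[0.0538,0.0995,0.089],"roll":0,"jaw":1},{"xyz":[0.0538,0.0995,0.089],"roll":0,"jaw":1}]'
python3 - <<'E'
from h import *
im,d=grab('scene'); cv2.imwrite('pics/s1.png',cv2.resize(im[100:260,200:360],None,fx=4,fy=4,interpolation=cv2.INTER_CUBIC)); print(env.state()['ee_pos'],env.state()['ee_rot'])
E
```

```text
time_s: 2.1
ee_pos: [506.0, 89.0, 105.1]
ee_rot: [-180.0, -0.0, 7.4]
force: [-0.5, -0.0, 0.4]
gripper_width: 0.6
[506.33156311  89.06719774 105.44884375] [-1.79991764e+02 -5.91341312e-02  7.38223928e+00]
```

View pics/s1.png

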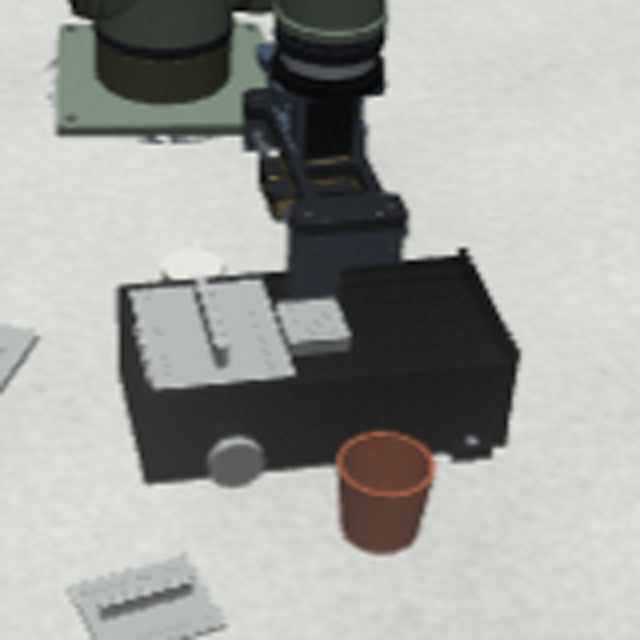

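```bash
python3 -m pendant '[{"xyz":[0,0,0.014],"roll":0,"jaw":1},{"xyz":[0,0,0.020],"roll":0,"jaw":1},{"xyz":[0,0,0.023],"roll":0,"jaw":1},{"xyz":[0,0,0.026],"roll":0,"jaw":1},{"xyz":[0,0,0.029],"roll":0,"jaw":1},{"xyz":[0,0,0.031],"roll":0,"jaw":1},{"xyz":[0,0,0.032],"roll":0,"jaw":1},{"xyz":[0,0,0.032],"roll":0,"jaw":1}]'
```

```text
time_s: 3.15
ee_pos: [505.9, 88.7, 73.3]
ee_rot: [-180.0, 0.0, 7.3]
force: [-3.2, -0.1, 5.4]
gripper_width: 0.7
```

```bash
python3 -m pendant '[{"xyz":[0,0,0.0005],"roll":0,"jaw":1},{"xyz":[0,0,0.001],"roll":0,"jaw":1},{"xyz":[0,0,0.0015],"roll":0,"jaw":1},{"xyz":[0,0,0.002],"roll":0,"jaw":1},{"xyz":[0,0,0.002],"roll":0,"jaw":1},{"xyz":[0,0,0.002],"roll":0,"jaw":1},{"xyz":[0,0,0.002],"roll":0,"jaw":1},{"xyz":[0,0,0.002],"roll":0,"jaw":1}]'
```

```text
time_s: 4.15
ee_pos: [505.9, 88.7, 73.1]
ee_rot: [-180.0, -0.0, 7.3]
force: [-7.5, -0.4, 18.7]
gripper_width: 0.5
```

The tab has bottomed out: force is 18.7 N with only 0.2 mm more travel, and the tip is at z = 73.1, as expected. Next I lift and go behind the rib with the jaws half open.

```bash
python3 -m pendant '[{"xyz":[0,0,-0.025],"roll":0,"jaw":1},{"xyz":[0,0,-0.050],"roll":0,"jaw":1},{"xyz":[0,0.03,-0.056],"roll":0,"jaw":0.5},{"xyz":[0,0.06,-0.056],"roll":0,"jaw":0.5},{"xyz":[0,0.085,-0.056],"roll":0,"jaw":0.5},{"xyz":[0,0.104,-0.056],"roll":0,"jaw":0.5},{"xyz":[0,0.104,-0.045],"roll":0,"jaw":0.5},{"xyz":[0,0.104,-0.036],"roll":0,"jaw":0.5}]'
python3 - <<'E'
from h import *
im,d=grab('scene'); cv2.imwrite('pics/s2.png',cv2.resize(im[100:260,200:360],None,fx=4,fy=4,interpolation=cv2.INTER_CUBIC)); s=env.state();print(s['ee_pos'],s['gripper_width'])
a=np.radians(7.35);dw=s['ee_pos'][:2]-[506.07,89.6];print(dw@[np.cos(a),np.sin(a)],dw@[-np.sin(a),np.cos(a)])
E
```

```text
time_s: 5.15
ee_pos: [518.9, -13.9, 105.8]
ee_rot: [-180.0, 0.0, 7.4]
force: [0.3, 0.2, -0.1]
gripper_width: 45.7
[518.07423643 -13.761475   104.71274017] 45.58564022125913
-1.3174493574027615 -104.04787616467749
```

View pics/s2.png

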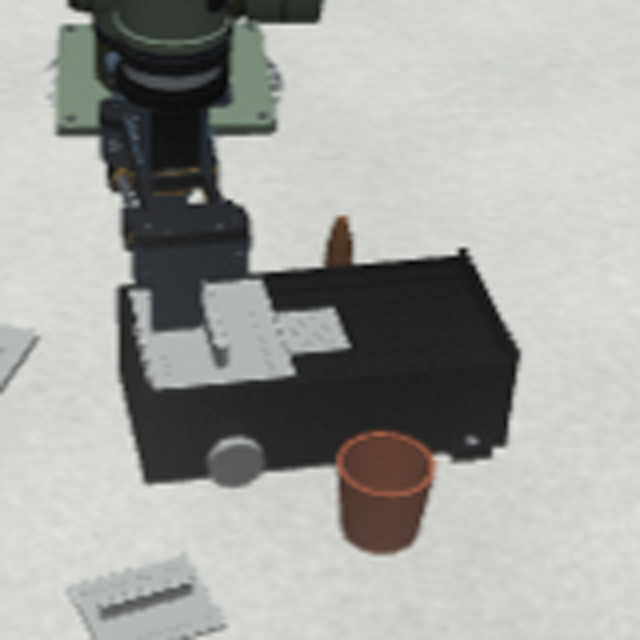

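The tab is flush at (315, 330), the cover is still on its seat, and the fingers are on the far side of the rib, over the plate. Now I lower and start pushing.

```bash
python3 -m pendant '[{"xyz":[0,0,0.012],"roll":0,"jaw":0.5},{"xyz":[0,0,0.019],"roll":0,"jaw":0.5},{"xyz":[0,-0.003,0.019],"roll":0,"jaw":0.5},{"xyz":[0,-0.006,0.019],"roll":0,"jaw":0.5},{"xyz":[0,-0.009,0.019],"roll":0,"jaw":0.5},{"xyz":[0,-0.013,0.019],"roll":0,"jaw":0.5},{"xyz":[0,-0.017,0.019],"roll":0,"jaw":0.5},{"xyz":[0,-0.021,0.019],"roll":0,"jaw":0.5}]'
```

```text
time_s: 6.2
ee_pos: [516.9, 6.5, 88.2]
ee_rot: [180.0, -0.0, 7.4]
force: [0.1, -1.6, 2.0]
gripper_width: 45.5
```

```bash
python3 -m pendant '[{"xyz":[0,-0.006,0],"roll":0,"jaw":0.5},{"xyz":[0,-0.014,0],"roll":0,"jaw":0.5},{"xyz":[0,-0.022,0],"roll":0,"jaw":0.5},{"xyz":[0,-0.030,0],"roll":0,"jaw":0.5},{"xyz":[0,-0.038,0],"roll":0,"jaw":0.5},{"xyz":[0,-0.046,0],"roll":0,"jaw":0.5},{"xyz":[0,-0.054,0],"roll":0,"jaw":0.5},{"xyz":[0,-0.062,0],"roll":0,"jaw":0.5}]'
python3 - <<'E'
from h import *
im,d=grab('scene'); cv2.imwrite('pics/s3.png',cv2.resize(im[100:260,200:360],None,fx=4,fy=4,interpolation=cv2.INTER_CUBIC)); s=env.state()
a=np.radians(7.35);dw=s['ee_pos'][:2]-[506.07,89.6];print(dw@[np.cos(a),np.sin(a)],dw@[-np.sin(a),np.cos(a)])
E
```

```text
time_s: 7.2
ee_pos: [508.7, 68.4, 87.9]
ee_rot: [-180.0, -0.0, 7.4]
force: [1.3, -2.7, 1.3]
gripper_width: 45.8
-0.22821632280358628 -20.48511491566996
```

View pics/s3.png

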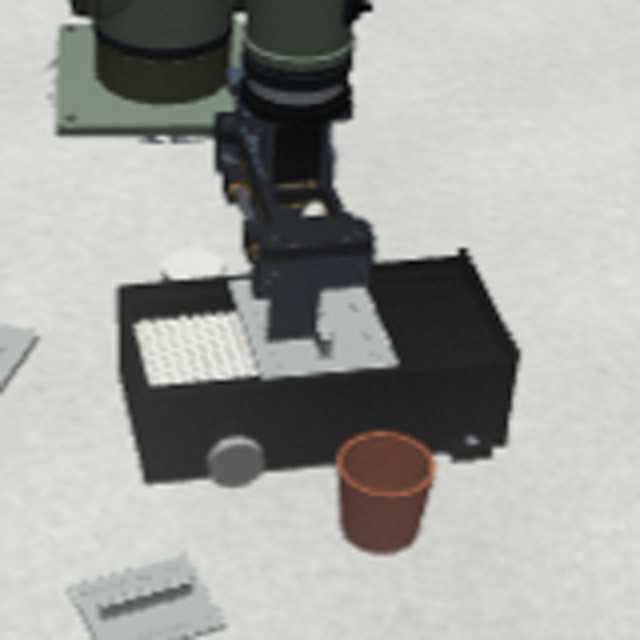

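The cover is sliding square and flat over the tab, with the white filter coming into view at (200, 345). I carry on.

```bash
python3 -m pendant '[{"xyz":[0,-0.008,0],"roll":0,"jaw":0.5},{"xyz":[0,-0.016,0],"roll":0,"jaw":0.5},{"xyz":[0,-0.024,0],"roll":0,"jaw":0.5},{"xyz":[0,-0.032,0],"roll":0,"jaw":0.5},{"xyz":[0,-0.040,0],"roll":0,"jaw":0.5},{"xyz":[0,-0.048,0],"roll":0,"jaw":0.5},{"xyz":[0,-0.056,0],"roll":0,"jaw":0.5},{"xyz":[0,-0.062,0],"roll":0,"jaw":0.5}]'
python3 -m pendant '[{"xyz":[0,-0.003,0],"roll":0,"jaw":0.5},{"xyz":[0,-0.006,0],"roll":0,"jaw":0.5},{"xyz":[0,-0.008,0],"roll":0,"jaw":0.5},{"xyz":[0,-0.010,0],"roll":0,"jaw":0.5},{"xyz":[0,-0.012,0],"roll":0,"jaw":0.5},{"xyz":[0,-0.013,0],"roll":0,"jaw":0.5},{"xyz":[0,-0.014,0],"roll":0,"jaw":0.5},{"xyz":[0,-0.014,0],"roll":0,"jaw":0.5}]'
```

```text
time_s: 8.25
ee_pos: [500.7, 129.9, 87.9]
ee_rot: [-180.0, 0.0, 7.4]
force: [0.9, -1.5, 0.0]
gripper_width: 45.3
time_s: 9.25
ee_pos: [499.0, 143.4, 88.0]
ee_rot: [-180.0, -0.0, 7.3]
force: [0.5, 0.1, -0.3]
gripper_width: 45.3
```

```bash
python3 -m pendant '[{"xyz":[0,-0.001,0],"roll":0,"jaw":0.5},{"xyz":[0,-0.002,0],"roll":0,"jaw":0.5},{"xyz":[0,-0.003,0],"roll":0,"jaw":0.5},{"xyz":[0,-0.004,0],"roll":0,"jaw":0.5},{"xyz":[0,-0.0045,0],"roll":0,"jaw":0.5},{"xyz":[0,-0.005,0],"roll":0,"jaw":0.5},{"xyz":[0,-0.005,0],"roll":0,"jaw":0.5},{"xyz":[0,-0.005,0],"roll":0,"jaw":0.5}]'
```

```text
time_s: 10.25
ee_pos: [498.4, 148.3, 88.0]
ee_rot: [-180.0, -0.0, 7.3]
force: [0.4, -1.0, 0.5]
gripper_width: 45.8
```

```bash
python3 -m pendant '[{"xyz":[0,-0.0005,0],"roll":0,"jaw":0.5},{"xyz":[0,-0.001,0],"roll":0,"jaw":0.5},{"xyz":[0,-0.0015,0],"roll":0,"jaw":0.5},{"xyz":[0,-0.002,0],"roll":0,"jaw":0.5},{"xyz":[0,-0.002,0],"roll":0,"jaw":0.5},{"xyz":[0,-0.002,0],"roll":0,"jaw":0.5},{"xyz":[0,-0.002,0],"roll":0,"jaw":0.5},{"xyz":[0,-0.002,0],"roll":0,"jaw":0.5}]'
```

```text
time_s: 11.25
ee_pos: [498.3, 148.5, 88.0]
ee_rot: [179.8, 0.0, 7.4]
force: [1.8, -8.2, 1.7]
gripper_width: 46.0
```

The force is 8.2 N with almost no further travel, so the cover is against the stop. I back off, lift well clear and look.

```bash
python3 -m pendant '[{"xyz":[0,0.006,0],"roll":0,"jaw":0.5},{"xyz":[0,0.014,0],"roll":0,"jaw":0.5},{"xyz":[0,0.014,-0.03],"roll":0,"jaw":0.5},{"xyz":[0,0.014,-0.07],"roll":0,"jaw":0.5},{"xyz":[-0.04,0.014,-0.11],"roll":0,"jaw":0.5},{"xyz":[-0.09,0.014,-0.14],"roll":0,"jaw":0.5},{"xyz":[-0.14,0.014,-0.15],"roll":0,"jaw":0.5},{"xyz":[-0.18,0.014,-0.15],"roll":0,"jaw":0.5}]'
python3 - <<'E'
from h import *
im0,_=load('top'); im,d=grab('top'); cv2.imwrite('pics/t4.png',im)
im2,_=grab('scene'); cv2.imwrite('pics/s4.png',cv2.resize(im2[100:260,200:360],None,fx=4,fy=4,interpolation=cv2.INTER_CUBIC))
x0,y0,x1,y1=165,180,285,250
uu,vv=np.meshgrid(np.arange(x0,x1),np.arange(y0,y1)); P=bydepth('top',np.c_[uu.ravel(),vv.ravel()],d); Z=P[:,2]
b=((im[y0:y1,x0:x1].max(2)>90).ravel()&(Z>60)&(Z<110)).astype(np.uint8).reshape(uu.shape)
n,l,s,_=cv2.connectedComponentsWithStats(b); a=np.radians(7.35)
for i in range(1,n):
    if s[i,4]>100:
        q=P[(l==i).ravel()]; r=cv2.minAreaRect(q[:,:2].astype(np.float32)); dw=np.array(r[0])-[506.07,89.6]
        print(s[i],r,'box xy',dw@[np.cos(a),np.sin(a)],dw@[-np.sin(a),np.cos(a)],np.median(q[:,2]))
print(env.state()['ee_pos'],env.state()['force'])
E
```

```text
time_s: 12.25
ee_pos: [319.9, 113.2, 238.8]
ee_rot: [-179.9, -0.1, 7.3]
force: [0.3, -0.6, -0.1]
gripper_width: 45.7
[  10   15   41   49 1679] ((496.3940734863281, 167.68280029296875), (119.74116516113281, 100.1343002319336), 7.236623764038086) box xy 0.39272328710598536 78.67905073086091 79.35790128017697
[ 52  27  18  20 312] ((506.15460205078125, 87.91678619384766), (49.10237503051758, 45.20555114746094), 6.843528747558594) box xy -0.13142690592476625 -1.680206294660652 71.54107592106499
[317.68272484 112.65188013 238.04472837] [ 0.43127512 -0.26800286 -0.08212571]
```

View pics/s4.png

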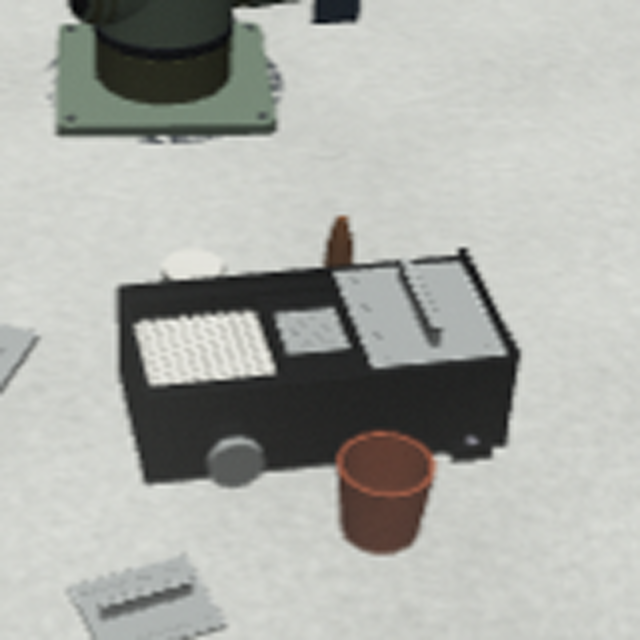

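View pics/t4.png

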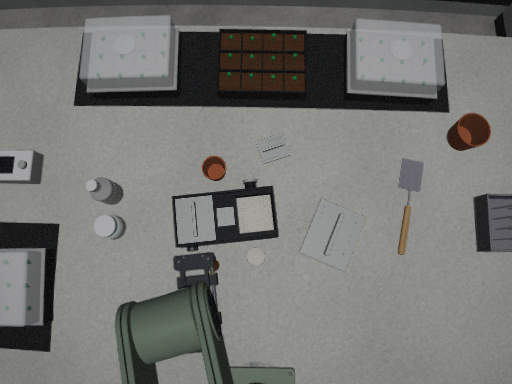

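The cover is flat against the stop (scene view (425, 310)), the tab is down and the filter is uncovered. The bystanders I can see stand where they did.

```bash
python3 -c "
from workcell import env
print(env.job_done())"
```

```text
the job is handed in; nothing more can be done
None
```

The filter is uncovered. I pressed the snap tab down to its stop, then pushed the cover by its rib along the box to the stop wall, and handed the job in at about 12.4 s. The hand-in gives no verdict, so these are my own last checks:

- **Tab:** When I pressed it, the force rose to 18.7 N with almost no more travel. In the final picture its face is about 9.6 mm lower than at the start.
- **Cover:** It lies at y = 78.7 mm and x = 0.4 mm in the box's frame. It is flat at the same height as on its seat, and the force rose to 8 N when it met the stop.
- **Bystanders:** In the top picture the pot, cartridge, feed bottle, jar and trowel look unmoved. The raised gripper partly hid the dibber there, but the scene picture shows it standing beside the box.
- **Robot:** The tool is clear at z ≈ 238 mm, with force readings near zero.

No check failed or disagreed.

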